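Move the stain batch on to the right apparatus

ROBOT

A 7-joint arm with a two-finger parallel gripper is mounted at the origin on the work surface. World frame = base frame: x ahead of the robot, y to its left, z up, the work surface at z = 0. Lengths are in mm, angles in rad, forces in N, time in s.
With the tool pointing down it reaches from about 425 to 875 mm from the base axis. Payload 4.7 kg.
Tool frame: the origin (TCP) lies at the very end of the fingers, on their centre line; the grasp point (between the pads) lies 19 mm behind it; z points along the fingers, y is the direction in which the jaws open and shut (so a half turn about z gives the same grasp; the last joint's range is limited). The gripper opens to 87 mm and grips with 3 to 60 N. Pads are 19 mm wide; open, the fingers measure 117 mm over their backs; the gripper's body (75 mm by 190 mm) begins 51 mm behind the grasp point.
Start: joints at [-1.208, 0.321, -0.07, 1.45, 0.023, 1.371, -0.057], TCP at [222.179, 610.87, 222.587] pointing down, gripper open.
Joint ranges: [-2.86, 2.86], [-0.3, 2.09], [-1.38, 1.24], [0.06, 2.45], [-1.56, 4.7], [0.09, 2.05], [-2.69, 2.69]. Speed limits (rad/s): [2.57, 2.57, 3.14, 3.14, 3.14, 3.14, 3.14].

INTERFACE

Orientations are given as a rotation vector (axis times angle).
In Python, from station import * gives the robot as it stands.
- The arm moves only by the tool arm_command, never from a script. Its argument "commands" is a list of rows, each a list of 2 entries, a list of its own where there are three numbers: the shift along the world's x, y, z in m, then the turn, a rotation vector about the world's x, y, z in degrees. A call has 1 to 10 rows; each row shifts and turns the commanded pose from where the row before left it; what a row does not reach is not made up. A row lasts 1/12 s, in which the tool goes at most 41.7 mm and 7.16 degrees, less where a joint would pass 70% of its speed; a pose out of reach is approached as far as the arm can. A call with a gripper value outside its range is refused whole. "fingers" is the opening, from 0 (shut) to 1 (fully open), set as the call begins (left out, the last holds). The fingers move at their own pace and stop on an object; the grip force is fixed at half the most. Time passes only in rows, so rows that do not move let the fingers close. It gives the time, the measured TCP pose, the force and the opening at its end, in the units of the state.
- observe(): the state, without advancing time (a new reading comes with each control period).
- snapshot(name): name is "scene" or "side" or "wrist"; returns (picture, depth): 420x560x3 uint8, blue, green, red; 420x560 float32, mm along the optical axis (not along the pixel's ray), 0 where there is no reading.
- camera_params(name): a dict with "fovy" (degrees; the focal length in pixels is half the picture's height over the tangent of half this angle, whatever the lens; pixels are square), "cx", "cy" (the principal point, pixels), "eye" and "orientation" of the camera in the world. Camera axes: x right, y down, z forward; pixel columns grow to the right and rows downward; lengths in mm; the calibration is good to about 2 mm. The wrist camera is an equidistant fisheye: a pixel r from the principal point sees the ray r / f radians off the axis. A picture is of the moment at which its call begins: read the wrist's pose just before it. camera_params takes no time and is no camera call; for the wrist camera it gives the pose at the moment of the call.
- sign_off(): hands the job in, once; it reports no verdict.
Trained networks look in the newest picture that a camera, given by its name, has taken for a name from the list of things; names that differ only in an ending like _2 or _b are one class to them, and where a whole thing is asked for, a point or a joint stands for the part that bears it (a point fixed in the world has none). Each returns a list of dicts, best first, with "confidence" (0 to 1); they miss things now and then, are a little off and sometimes report something else, mostly with a low value. They report only what shows in the picture. A call takes as long as a camera call. They do not tell look-alikes from the thing itself.
- find_in(camera, target): "xy" ([column, row] in pixels, amid what is visible of it).
- place_of(camera, target): "xy" ([column, row] in pixels: a listed point, or the origin of a listed thing).
The state is a dict: "time_s": time; "joint_pos": joint angles; "dq": joint speeds; "effort": joint torques, N m; "tool_pos": TCP position; "eef_rot": TCP orientation; "force": force on the tool from outside, world axes, zero at the start; "torque": the same for the moment, N m; "width": finger opening in mm.
Only numpy, scipy, OpenCV 4.12 (cv2) and the standard library are available. Lean on these libraries where they do the work, as an engineer would, in place of code of your own. Each camera call takes 0.05 s, during which the arm holds its last target.

TASK

The four vessels of the stain batch are each standing on the wrong apparatus. Put the conical flask on the magnetic stirrer, the tin on the balance, the brown bottle on the hot plate and the white jar on the shaker, each upright in the middle of its plate. A plate has room for only one vessel, but the empty cork mat is free for setting one aside; do not tip or drop any of them.

Things in the scene. Friction and masses are not known exactly. Their poses are not given: they have to be found in the camera images.
- flask: 100 ml stoppered conical flask of clear glass, 116 mm tall: base 64 mm across, a cone narrowing up to a straight neck 23 mm across from 70 to 98 mm above its base, a rim 29 mm across from 98 to 104 mm, a black rubber stopper above. Take it by the neck. Origin: centre of its underside. Its z axis points up; its yaw does not matter, it is round. Weighs about 0.16 kg.
- tin: Low round sample tin of bare aluminium with a lid that stays on, 64 mm across and 28 mm tall. Origin: centre of its underside. Its z axis points up; its yaw does not matter, it is round. Weighs about 0.1 kg.
- bottle: Brown glass bottle with a paper label and a ribbed black screw cap: body 50 mm across and straight up to 80 mm, cap 32 mm across from 89 mm to its top at 108 mm. Origin: centre of its underside. Its z axis points up; its yaw does not matter, it is round. Weighs about 0.18 kg.
- jar: White plastic jar with a ribbed white screw lid, 58 mm tall: body 46 mm across up to 40 mm, lid 50 mm across above (52 mm over the ribs, which do not resist). Origin: centre of its underside. Its z axis points up; its yaw does not matter, it is round. Weighs about 0.12 kg.
- stirrer: Magnetic stirrer: white housing 130 mm wide, round white ceramic plate 120 mm across with a thin grey circle in the middle, one dial on the control panel. Fixed. Origin on the bench straight below the plate's centre, z up; the -x side, with the sloping panel, faces the robot to within 17 degrees. The plate's flat top is 50 mm above the bench.
- balance: Small laboratory balance: white housing 140 mm wide, round steel pan 116 mm across, display and two keys on the control panel. Fixed. Origin on the bench straight below the plate's centre, z up; the -x side, with the sloping panel, faces the robot to within 17 degrees. The pan's flat top is 50 mm above the bench; it does not give.
- hotplate: Hot plate: white housing 140 mm wide, square steel plate 120 x 120 mm, two dials and a pilot lamp on the control panel. Switched off. Fixed. Origin on the bench straight below the plate's centre, z up; the -x side, with the sloping panel, faces the robot to within 17 degrees. The plate's flat top is 70 mm above the bench.
- shaker: Platform shaker: grey housing 140 mm wide, square aluminium platform 130 x 130 mm with a black ribbed rubber mat 122 x 122 mm, a dial and display on a black panel. Switched off. Fixed. Origin on the bench straight below the plate's centre, z up; the -x side, with the sloping panel, faces the robot to within 17 degrees. The rubber mat's flat top is 70 mm above the bench.
- mat: Round cork mat lying on the bench, 112 mm across, 8 mm thick, fixed; free at the start. Origin: centre of its underside.
There are look-alikes about, which are no part of the job. What is meant by the jar is not blue, and is the smaller of those in its own colour.

How it is judged:
By the outcome, as a careful person would: the job done as asked, in the order asked, and still so for the second after the job is handed in, with the robot touching nothing.
It also fails if it takes over 144 s, if anything falls off the work surface, if the arm or the gripper's body presses on something with over 40 N, if the wrist force passes 120 N, or if a joint passes its speed limit or range.

## Working session

There is one attempt and no reset: what is moved stays moved. The work goes in short steps, Python scripts to look and compute and a tool call to move; the robot and the scene stay as the last step left them, time stands still between calls to the robot, and variables do not carry over. Pictures are saved under pics/ and viewed, and the job is handed in when it is done.

Besides the shell and the picture viewer there is one more tool, called after ">>>" as name(argument=value, ...) on one line, values as JSON. arm_command: Moves the arm, as the interface text tells. Its arguments: {"type":"object","properties":{"commands":{"type":"array"},"fingers":{"type":"number"}},"required":["commands"]}

```bash
ls; mkdir -p pics; python3 - <<'E'
from station import *
import cv2
print(observe())
for n in ["scene","side","wrist"]:
    p,d=snapshot(n); cv2.imwrite(f"pics/{n}0.png",p); print(n,camera_params(n))
E
```

```text
pics
{'time_s': 0.0, 'joint_pos': array([-1.20787018,  0.32184697, -0.07005197,  1.45167048,  0.02259867,
        1.37080865, -0.05690475]), 'dq': array([ 0.00048701,  0.00097916, -0.00049128, -0.00118147,  0.00032799,
       -0.00019082,  0.00041665]), 'effort': array([ 3.87464306e-04, -4.91284096e+01, -4.03589364e-01, -3.12527239e+01,
       -6.37747790e-02,  4.37710178e-02,  1.87242508e-04]), 'tool_pos': array([222.04230124, 610.30576158, 221.44797039]), 'eef_rot': array([-5.45129335e-01, -3.09369936e+00,  3.03659394e-03]), 'force': array([ 0.13123186,  0.34854395, -1.00299536]), 'torque': array([ 0.02205708, -0.03358351,  0.07619319]), 'width': 86.83216728819075}
scene {'fovy': 48.78796747198645, 'cx': 279.68218592392867, 'cy': 206.62168697999226, 'eye': array([1138.21332935,  382.30786245, 1152.09723482]), 'orientation': array([-1.43864916, -2.33667431,  0.68834851])}
side {'fovy': 44.31455437465245, 'cx': 265.7780258620145, 'cy': 220.34425591438227, 'eye': array([-291.45678407, -990.66688064,  806.91015942]), 'orientation': array([-1.99726732,  0.62372859, -0.40113597])}
wrist {'fovy': 65.70646984690485, 'cx': 273.1197991947889, 'cy': 206.44536795033562, 'eye': array([155.48566447, 634.73069582, 384.04447108]), 'orientation': array([2.38881805, 1.67536216, 0.21801076])}
```

View pics/scene0.png

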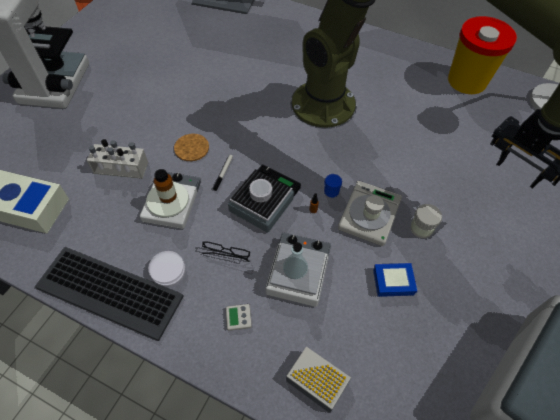

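View pics/side0.png

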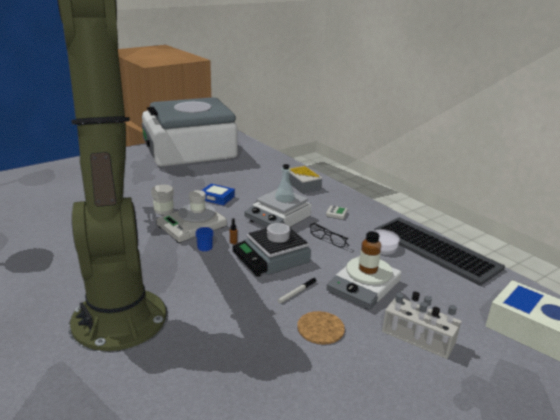

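View pics/wrist0.png

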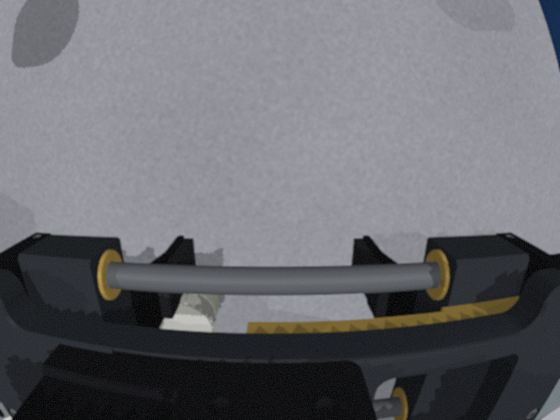

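The scene shows the bottle on the stirrer (165,190), tin on the shaker (260,190), flask on the hot plate (297,258), small jar on the balance (374,205) and a bigger white jar on the bench (427,220). The cork mat is free at (191,147). Next I'll measure them.

```bash
cat > h.py <<'E'
from station import *
import cv2, numpy as np
from scipy.spatial.transform import Rotation as R
def cam(n):
    c=camera_params(n); f=210/np.tan(np.radians(c['fovy']/2)); return c,f,R.from_rotvec(c['orientation']).as_matrix()
def ray(n,uv):
    c,f,M=cam(n); return c['eye'],M@np.array([(uv[0]-c['cx'])/f,(uv[1]-c['cy'])/f,1.])
def atz(n,uv,z):
    e,r=ray(n,uv); return e+r*(z-e[2])/r[2]
def cloud(n,d):
    c,f,M=cam(n); v,u=np.mgrid[0:d.shape[0],0:d.shape[1]]
    P=np.stack([(u-c['cx'])/f*d,(v-c['cy'])/f*d,d],-1)@M.T+c['eye']; P[d<=0]=np.nan; return P
def proj(n,X):
    c,f,M=cam(n); q=M.T@(np.array(X)-c['eye']); return c['cx']+f*q[0]/q[2],c['cy']+f*q[1]/q[2]
E
python3 - <<'E'
from h import *
Z={'flask':70,'tin':70,'bottle':50,'jar':50,'stirrer':0,'balance':0,'hotplate':0,'shaker':0,'mat':0}
ds={}
for n in ['scene','side']:
    p,d=snapshot(n); cv2.imwrite(f"pics/{n}1.png",p); np.save(n+'.npy',d)
    for t in Z:
        for o in place_of(n,t)[:3]:
            if o['confidence']>.3: print(n,t,np.round(o['xy']),round(o['confidence'],2),np.round(atz(n,o['xy'],Z[t])[:2]))
    p=cv2.resize(p[120:330,80:460] if n=='scene' else p[130:350,120:480],None,fx=2,fy=2,interpolation=cv2.INTER_CUBIC)
    cv2.imwrite(f"pics/{n}1z.png",p)
E
```

```text
scene flask [297. 266.] 0.98 [640. 199.]
scene flask [260. 206.] 0.65 [521.  28.]
scene tin [262. 191.] 0.76 [472.   9.]
scene bottle [167. 191.] 0.78 [ 585. -245.]
scene jar [332. 190.] 0.63 [363. 182.]
scene jar [420. 229.] 0.6 [376. 450.]
scene stirrer [169. 210.] 0.88 [ 614. -230.]
scene balance [364. 222.] 0.93 [393. 302.]
scene hotplate [298. 278.] 0.72 [640. 204.]
scene shaker [260. 204.] 0.88 [472.   1.]
scene mat [297. 282.] 0.64 [650. 206.]
scene mat [188. 145.] 0.59 [ 378. -316.]
scene mat [171. 209.] 0.34 [ 610. -225.]
side flask [285. 197.] 0.55 [656. 206.]
side flask [367. 283.] 0.37 [ 532. -294.]
side tin [281. 236.] 0.8 [492.   7.]
side bottle [371. 270.] 0.68 [ 603. -239.]
side jar [164. 211.] 0.98 [299. 366.]
side jar [207. 246.] 0.86 [304. 103.]
side jar [195. 207.] 0.71 [392. 335.]
side stirrer [369. 283.] 0.83 [ 613. -231.]
side balance [198. 225.] 0.92 [385. 305.]
side hotplate [280. 215.] 0.9 [647. 215.]
side shaker [276. 257.] 0.8 [480.  11.]
side mat [320. 327.] 0.92 [ 386. -293.]
```

View pics/scene1z.png

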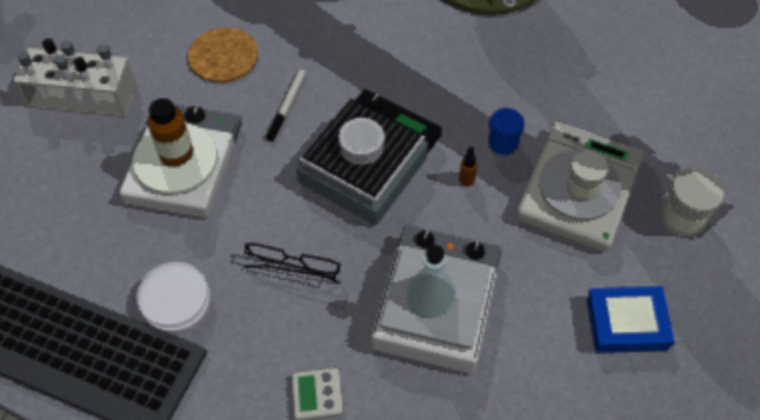

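View pics/side1z.png

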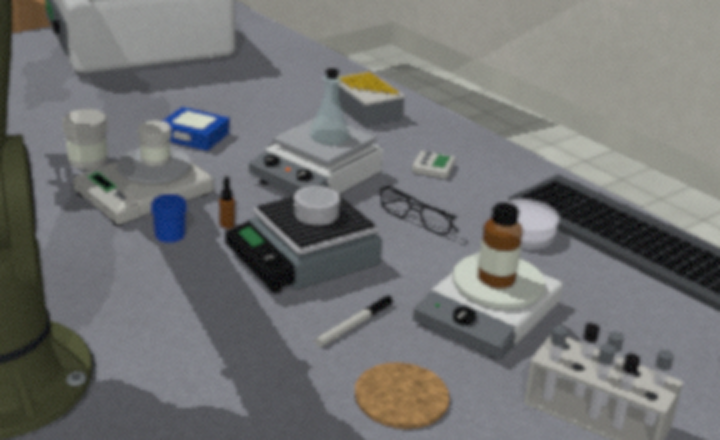

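```bash
python3 - <<'E'
from h import *
from scipy.optimize import least_squares
C={n:cloud(n,np.load(n+'.npy')).reshape(-1,3) for n in ['scene','side']}
G={'stirrer':(612,-231,50),'balance':(388,303,50),'hotplate':(645,208,70),'shaker':(476,6,70),'mat':(382,-305,8)}
for k,(x,y,z) in G.items():
  for n,P in C.items():
    m=(np.hypot(P[:,0]-x,P[:,1]-y)<110)&(abs(P[:,2]-z)<(5 if z>10 else 3.5))
    Q=P[m]; 
    (c,s,a)=cv2.minAreaRect(Q[:,:2].astype(np.float32)); (cc,r)=cv2.minEnclosingCircle(Q[:,:2].astype(np.float32))
    print(k,n,len(Q),'z',np.median(Q[:,2]).round(1),'rect',np.round(c),np.round(s),round(a),'circ',np.round(cc),round(r))
# vessels: circle fits of bands
V={'bottle':[(590,-242),50,[(10,75,25),(92,104,16)]],'jar':[(390,330),50,[(8,36,23),(44,56,25.5)]],'flask':[(645,200),70,[(72,96,11.5),(5,60,None)]],'tin':[(480,8),70,[(5,25,32)]],'bigjar':[(370,440),0,[(8,70,None)]]}
for k,((x,y),b,L) in V.items():
  for lo,hi,r in L:
   for n,P in list(C.items())+[('both',np.vstack(list(C.values())))]:
    m=(np.hypot(P[:,0]-x,P[:,1]-y)<60)&(P[:,2]>b+lo)&(P[:,2]<b+hi); Q=P[m]
    if len(Q)<8: print(k,n,'few',len(Q)); continue
    f=lambda p: np.hypot(Q[:,0]-p[0],Q[:,1]-p[1])-(r or p[2])
    s=least_squares(f,[*Q[:,:2].mean(0),30],loss='soft_l1',f_scale=2)
    print(k,(lo,hi),n,len(Q),s.x.round(1),'rms',np.median(abs(f(s.x))).round(1))
for n,P in C.items():
  for k,((x,y),b,L) in V.items():
    m=(np.hypot(P[:,0]-x,P[:,1]-y)<45); print(n,k,'ztop',np.nanpercentile(P[m][:,2],99))
E
```

```text
stirrer scene 795 z 50.8 rect [ 607. -230.] [135. 118.] 55 circ [ 591. -228.] 75
stirrer side 665 z 51.0 rect [ 597. -238.] [138. 119.] 49 circ [ 587. -238.] 81
balance scene 718 z 49.8 rect [384. 305.] [114. 113.] 89 circ [383. 306.] 59
balance side 415 z 51.0 rect [379. 303.] [114. 114.] 57 circ [381. 304.] 62
hotplate scene 1377 z 70.2 rect [643. 201.] [123. 120.] 12 circ [643. 203.] 83
hotplate side 459 z 70.8 rect [638. 199.] [126. 125.] 14 circ [641. 199.] 82
shaker scene 1179 z 70.1 rect [480.   7.] [130. 130.] 85 circ [480.   8.] 89
shaker side 764 z 70.8 rect [475.   5.] [131. 130.] 85 circ [474.   5.] 88
mat scene 746 z 7.9 rect [ 386. -304.] [209. 210.] 15 circ [ 382. -305.] 110
mat side 1180 z 8.8 rect [ 386. -312.] [194. 185.] 56 circ [ 386. -307.] 105
bottle (10, 75) scene 247 [ 599.  -232.4   30. ] rms 0.8
bottle (10, 75) side 430 [ 598.6 -231.7   30. ] rms 1.1
bottle (10, 75) both 677 [ 598.7 -232.    30. ] rms 1.0
bottle (92, 104) scene 35 [ 598.7 -232.1   30. ] rms 1.1
bottle (92, 104) side 55 [ 598.7 -231.8   30. ] rms 1.3
bottle (92, 104) both 90 [ 598.7 -232.    
[... 568 characters left out ...]
lask (5, 60) both 681 [647.  196.   25.3] rms 4.1
tin (5, 25) scene 103 [479.5   7.   30. ] rms 1.0
tin (5, 25) side 137 [480.7   9.4  30. ] rms 1.2
tin (5, 25) both 240 [480.1   8.6  30. ] rms 1.4
bigjar (8, 70) scene 274 [336.7 455.8  33.4] rms 1.1
bigjar (8, 70) side 246 [337.4 452.9  29.6] rms 2.1
bigjar (8, 70) both 520 [337.9 455.9  32.4] rms 1.5
scene bottle ztop 161.07981270186147
scene jar ztop 111.64171191005859
scene flask ztop 187.52035807092244
scene tin ztop 102.50465036269054
scene bigjar ztop 84.022979947254
side bottle ztop 160.1228040487229
side jar ztop 111.00136954769718
side flask ztop 188.01438696701106
side tin ztop 102.56082878408812
side bigjar ztop 85.17690446769859
```

```bash
python3 - <<'E'
from h import *
from scipy.optimize import least_squares
for n in ['scene','side']:
  p=cv2.imread(f'pics/{n}1.png'); P=cloud(n,np.load(n+'.npy'))
  h=cv2.cvtColor(p,cv2.COLOR_BGR2HSV)
  m=(h[...,0]<20)&(h[...,1]>90)&(np.hypot(P[...,0]-384,P[...,1]+305)<90)
  Q=P[m][:,:2].astype(np.float32); c,r=cv2.minEnclosingCircle(Q); print('mat',n,len(Q),np.round(c,1),r,Q.mean(0))
  # stirrer: z histogram & local fit
  D=np.hypot(P[...,0]-605,P[...,1]+231); m=(D<90)&(abs(P[...,2]-48)<12)
  print(np.histogram(P[...,2][m],bins=np.arange(36,61,2)))
  hsv=h[m]; Q=P[m]
  yy=(h[...,1]>25)&m&(h[...,2]>110)
  print(np.percentile(h[...,1][m],[10,30,50,70,90]),np.percentile(h[...,2][m],[10,30,50,70,90]))
  from scipy.optimize import minimize
  T=P[(D<90)&(abs(P[...,2]-50.5)<2.5)][:,:2]
  best=max(((np.sum(np.hypot(T[:,0]-x,T[:,1]-y)<60)-0.0,x,y) for x in range(585,635) for y in range(-255,-205)))
  b=[(x,y) for x in range(585,635) for y in range(-255,-205) if np.sum(np.hypot(T[:,0]-x,T[:,1]-y)<60)>=best[0]-1]
  print('stirrer',n,len(T),best,np.mean(b,0))
E
python3 - <<'E'
import cv2
p=cv2.imread('pics/scene1.png')[160:240,120:220];q=cv2.imread('pics/side1.png')[220:310,310:410]
cv2.imwrite('pics/st.png',cv2.hconcat([cv2.resize(p,(400,320)),cv2.resize(q,(360,320))]))
E
```

```text
mat scene 751 [ 383.8 -300.6] 58.96788024902344 [ 384.4463  -296.86984]
(array([177, 162,  65,  37,  28,  72, 221, 242, 202,  60,  14,  13]), array([36, 38, 40, 42, 44, 46, 48, 50, 52, 54, 56, 58, 60]))
[ 3.  12.6 16.  18.  20. ] [107.  145.6 170.  187.  201. ]
stirrer scene 599 (np.float64(588.0), 608, -229) [ 607.5 -229.5]
mat side 1177 [ 381.3 -299.2] 58.7907829284668 [ 378.17377 -303.07773]
(array([194, 175,  65,  28,  19,  50, 128, 299, 155,  35,  11,  10]), array([36, 38, 40, 42, 44, 46, 48, 50, 52, 54, 56, 58, 60]))
[ 3.  8. 14. 15. 18.] [120. 144. 176. 197. 205.]
stirrer side 517 (np.float64(504.0), 603, -232) [ 602.5 -232. ]
```

View pics/st.png

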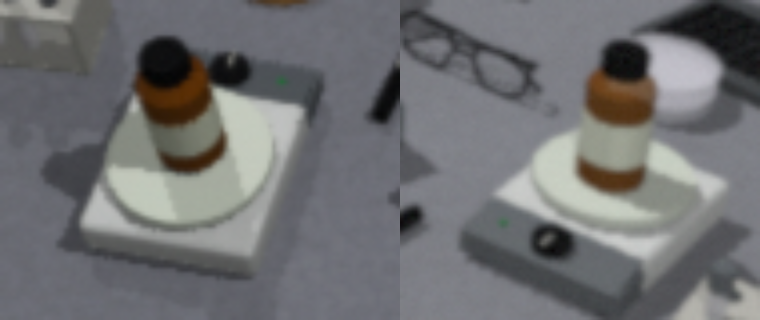

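Everything is located. Now I'm moving toward the bottle.

>>> arm_command(commands=[[[0.013,-0.028,0.002],[0,0,-2.5]],[[0.013,-0.028,0.002],[0,0,-2.5]],[[0.013,-0.028,0.002],[0,0,-2.5]],[[0.013,-0.028,0.002],[0,0,-2.5]],[[0.013,-0.028,0.002],[0,0,-2.5]],[[0.013,-0.028,0.002],[0,0,-2.5]],[[0.013,-0.028,0.002],[0,0,-2.5]],[[0.013,-0.028,0.002],[0,0,-2.5]],[[0.013,-0.028,0.002],[0,0,-2.5]],[[0.013,-0.028,0.002],[0,0,-2.5]]], fingers=1)

```text
time_s: 1.98
tool_pos: [352.6, 329.5, 242.9]
eef_rot: [1.205, 2.901, 0.001]
force: [1.1, 0.1, 0.7]
width: 87.7
```

>>> arm_command(commands=[[[0.0123,-0.028,0],[0,0,0]],[[0.0123,-0.028,0],[0,0,0]],[[0.0123,-0.028,0],[0,0,0]],[[0.0123,-0.028,0],[0,0,0]],[[0.0123,-0.028,0],[0,0,0]],[[0.0123,-0.028,0],[0,0,0]],[[0.0123,-0.028,0],[0,0,0]],[[0.0123,-0.028,0],[0,0,0]],[[0.0123,-0.028,0],[0,0,0]],[[0.0123,-0.028,0],[0,0,0]]])

```text
time_s: 2.82
tool_pos: [475.6, 49.4, 242.9]
eef_rot: [1.201, 2.902, 0.001]
force: [-0.3, 0.9, 0.4]
width: 87.0
```

>>> arm_command(commands=[[[0.0123,-0.028,0],[0,0,0]],[[0.0123,-0.028,0],[0,0,0]],[[0.0123,-0.028,0],[0,0,0]],[[0.0123,-0.028,0],[0,0,0]],[[0.0123,-0.028,0],[0,0,0]],[[0.0123,-0.028,0],[0,0,0]],[[0.0123,-0.028,0],[0,0,0]],[[0.0123,-0.028,0],[0,0,0]],[[0.0123,-0.028,0],[0,0,0]],[[0.0123,-0.028,0],[0,0,0]]])

```text
time_s: 3.65
tool_pos: [598.9, -230.2, 242.6]
eef_rot: [1.2, 2.903, 0.0]
force: [0.6, 1.2, 0.6]
width: 87.0
```

```bash
python3 - <<'E'
from h import *
s=observe(); print(s['tool_pos'],s['eef_rot'],s['joint_pos'],s['dq'])
p,d=snapshot('wrist'); cv2.imwrite('pics/w2.png',p)
E
```

```text
[ 598.85382805 -230.17071322  242.59130655] [1.20046761e+00 2.90286477e+00 4.43291408e-04] [-0.25625254  0.35387549  0.75797721  1.46902073 -0.2438628   1.41485002
  1.29496399] [ 0.70725248  0.6628094   0.05180166 -0.68025964 -0.45683617  0.18705784
  0.68087908]
```

View pics/w2.png

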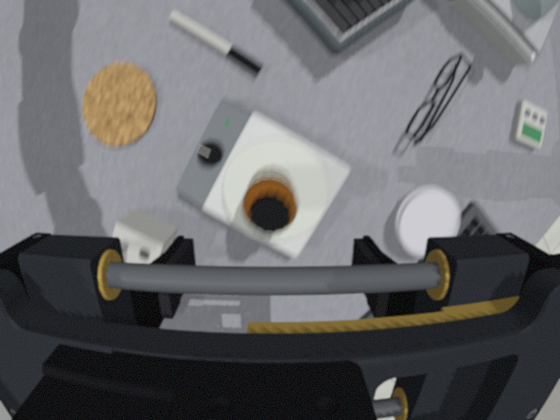

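The wrist view shows the bottle at (270,205), centred between the fingers. Next I descend.

>>> arm_command(commands=[[[0,0,-0.02],[0,0,0]],[[0,0,-0.02],[0,0,0]],[[0,0,-0.02],[0,0,0]],[[0,0,-0.02],[0,0,0]],[[0,0,-0.02],[0,0,0]],[[0,0,-0.02],[0,0,0]],[[0,0,-0.015],[0,0,0]],[[0,0,-0.008],[0,0,0]],[[0,0,0],[0,0,0]],[[0,0,0],[0,0,0]]])

```text
time_s: 4.53
tool_pos: [598.3, -229.1, 99.9]
eef_rot: [1.202, 2.903, -0.0]
force: [-0.6, 0.0, 0.8]
width: 86.9
```

>>> arm_command(commands=[[[0,0,0],[0,0,0]],[[0,0,0],[0,0,0]],[[0,0,0],[0,0,0]],[[0,0,0],[0,0,0]],[[0,0,0],[0,0,0]],[[0,0,0],[0,0,0]],[[0,0,0],[0,0,0]],[[0,0,0],[0,0,0]]], fingers=0)

```text
time_s: 5.2
tool_pos: [598.0, -229.6, 99.8]
eef_rot: [1.202, 2.902, -0.001]
force: [-0.6, -1.5, 1.1]
width: 49.4
```

>>> arm_command(commands=[[[0,0,0.01],[0,0,0]],[[0,0,0.02],[0,0,0]],[[0,0,0.02],[0,0,0]],[[-0.01,-0.0033,0.01],[0,0,0]],[[-0.02,-0.0067,0],[0,0,0]],[[-0.025,-0.0085,0],[0,0,0]],[[-0.025,-0.0085,0],[0,0,0]],[[-0.025,-0.0085,0],[0,0,0]],[[-0.025,-0.0085,0],[0,0,0]],[[-0.025,-0.0085,0],[0,0,0]]])

```text
time_s: 6.03
tool_pos: [441.8, -281.7, 159.6]
eef_rot: [-1.202, -2.902, -0.001]
force: [0.2, -0.8, -1.1]
width: 49.4
```

>>> arm_command(commands=[[[-0.025,-0.0085,0],[0,0,0]],[[-0.02,-0.0065,0],[0,0,0]],[[-0.015,-0.004,0],[0,0,0]],[[0,0,-0.01],[0,0,0]],[[0,0,-0.02],[0,0,0]],[[0,0,-0.02],[0,0,0]],[[0,0,-0.02],[0,0,0]],[[0,0,-0.015],[0,0,0]],[[0,0,-0.008],[0,0,0]],[[0,0,0],[0,0,0]]])

```text
time_s: 6.87
tool_pos: [382.2, -299.6, 64.9]
eef_rot: [-1.2, -2.899, 0.001]
force: [-0.6, 0.0, -2.2]
width: 49.6
```

>>> arm_command(commands=[[[0,0,-0.003],[0,0,0]],[[0,0,-0.003],[0,0,0]],[[0,0,0],[0,0,0]],[[0,0,0],[0,0,0]]])

```text
time_s: 7.2
tool_pos: [383.6, -300.8, 61.1]
eef_rot: [1.201, 2.902, 0.0]
force: [-0.1, 0.1, -2.2]
width: 49.5
```

```bash
python3 - <<'E'
from h import *
for n in ['scene','side']:
    p,d=snapshot(n); P=cloud(n,d); np.save(n+'2.npy',d); cv2.imwrite(f'pics/{n}2.png',p)
    # free stirrer plate
    T=P[(np.hypot(P[...,0]-605,P[...,1]+231)<90)&(abs(P[...,2]-50.5)<2.5)][:,:2]
    g=[(np.sum(np.hypot(T[:,0]-x,T[:,1]-y)<60),x,y) for x in range(585,635) for y in range(-255,-205)]
    b=max(g)[0]; print('stirrer',n,len(T),b,np.mean([q[1:] for q in g if q[0]>=b-1],0))
    h=cv2.cvtColor(p,cv2.COLOR_BGR2HSV)
p=cv2.imread('pics/side2.png')[180:400,230:500]; cv2.imwrite('pics/s2z.png',cv2.resize(p,None,fx=2.4,fy=2.4))
s=observe(); print(s['tool_pos'],s['force'])
E
```

```text
stirrer scene 815 808 [ 606.5 -230.5]
stirrer side 803 788 [ 603.33333333 -231.33333333]
[ 383.63249592 -300.80973519   61.12789589] [ 0.01712772 -0.42446151 -2.83714144]
```

View pics/s2z.png

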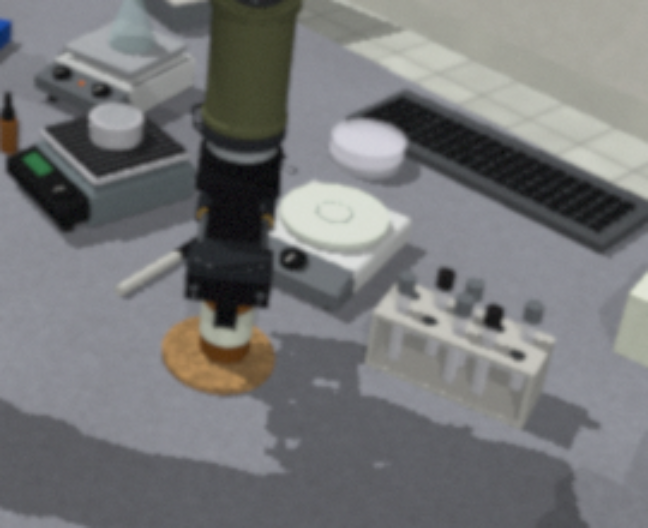

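>>> arm_command(commands=[[[0,0,-0.0015],[0,0,0]],[[0,0,-0.0015],[0,0,0]],[[0,0,0],[0,0,0]],[[0,0,0],[0,0,0]]])

```text
time_s: 7.63
tool_pos: [383.4, -300.7, 57.7]
eef_rot: [1.202, 2.902, 0.0]
force: [0.9, 0.5, 0.0]
width: 49.2
```

>>> arm_command(commands=[[[0,0,0],[0,0,0]],[[0,0,0],[0,0,0]],[[0,0,0],[0,0,0]],[[0,0,0],[0,0,0]],[[0,0,0.01],[0,0,0]],[[0,0,0.02],[0,0,0]],[[0,0,0.03],[0,0,0]],[[0,0,0.03],[0,0,0]],[[0,0,0.03],[0,0,0]],[[0,0,0.03],[0,0,0]]], fingers=1)

```text
time_s: 8.47
tool_pos: [382.7, -301.0, 209.8]
eef_rot: [1.203, 2.901, 0.0]
force: [0.8, -0.0, -0.3]
width: 86.9
```

>>> arm_command(commands=[[[0.0132,0.0249,0.015],[0,0,0]],[[0.0132,0.0249,0.015],[0,0,0]],[[0.0132,0.0249,0],[0,0,0]],[[0.0132,0.0249,0],[0,0,0]],[[0.0132,0.0249,0],[0,0,0]],[[0.0132,0.0249,0],[0,0,0]],[[0.0132,0.0249,0],[0,0,0]],[[0.0132,0.0249,0],[0,0,0]],[[0.0132,0.0249,0],[0,0,0]],[[0.0132,0.0249,0],[0,0,0]]])

```text
time_s: 9.3
tool_pos: [515.7, -50.7, 238.6]
eef_rot: [1.202, 2.901, 0.001]
force: [-0.2, -0.8, -0.4]
width: 87.0
```

>>> arm_command(commands=[[[0.0132,0.0249,0],[0,0,0]],[[0.0132,0.0249,0],[0,0,0]],[[0.0132,0.0249,0],[0,0,0]],[[0.0132,0.0249,0],[0,0,0]],[[0.0132,0.0249,0],[0,0,0]],[[0.0132,0.0249,0],[0,0,0]],[[0.0132,0.0249,0],[0,0,0]],[[0.0132,0.0249,0],[0,0,0]],[[0.0132,0.0249,0],[0,0,0]],[[0.0132,0.0249,0],[0,0,0]]])

```text
time_s: 10.13
tool_pos: [647.7, 198.5, 238.5]
eef_rot: [1.202, 2.902, 0.0]
force: [0.9, -0.9, 0.1]
width: 87.0
```

```bash
python3 - <<'E'
from h import *
p,d=snapshot('wrist'); s=observe(); print(s['tool_pos'],s['eef_rot'],s['joint_pos'],s['dq'])
cv2.imwrite('pics/w3.png',p)
p,d=snapshot('scene'); cv2.imwrite('pics/scene3.png',p)
E
```

```text
[648.58957872 206.11737833 237.27590644] [1.19176697 2.90650105 0.00604029] [-0.65532163  0.39408433  0.42489584  1.36153705 -0.16380697  1.41740325
  0.55779884] [-0.00901678 -0.0442978  -0.0287596   0.08953567 -0.00043391  0.01965365
  0.05584242]
```

View pics/w3.png

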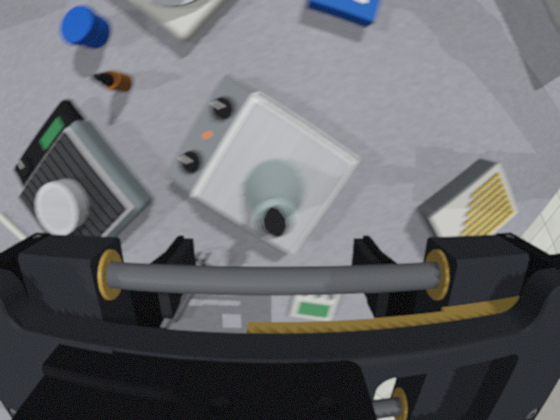

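View pics/scene3.png

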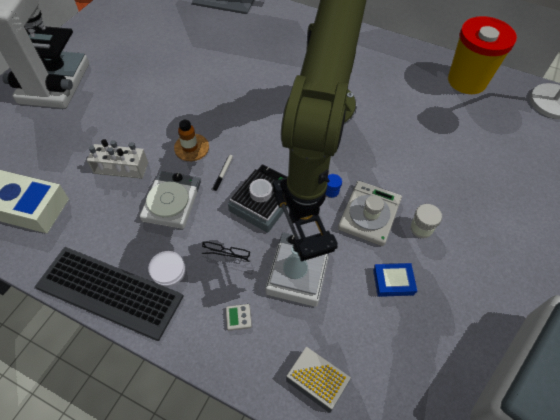

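Bottle stands on the mat (187,145); the flask is between the jaws at (275,220) in the wrist view. I'll settle and descend.

>>> arm_command(commands=[[[0,0,-0.01],[0,0,0]],[[0,0,-0.02],[0,0,0]],[[0,0,0],[0,0,0]],[[0,0,0],[0,0,0]],[[0,0,0],[0,0,0]]])

```text
time_s: 10.65
tool_pos: [647.2, 196.2, 208.5]
eef_rot: [1.204, 2.901, 0.0]
force: [-1.1, 0.3, 0.2]
width: 87.0
```

>>> arm_command(commands=[[[0,0,-0.015],[0,0,0]],[[0,0,-0.015],[0,0,0]],[[0,0,-0.015],[0,0,0]],[[0,0,-0.015],[0,0,0]],[[0,0,-0.009],[0,0,0]],[[0,0,-0.004],[0,0,0]],[[0,0,0],[0,0,0]],[[0,0,0],[0,0,0]]])

```text
time_s: 11.32
tool_pos: [647.7, 197.4, 135.6]
eef_rot: [1.202, 2.902, 0.001]
force: [0.1, -0.1, 0.7]
width: 86.9
```

>>> arm_command(commands=[[[0,0,0],[0,0,0]],[[0,0,0],[0,0,0]],[[0,0,0],[0,0,0]],[[0,0,0],[0,0,0]],[[0,0,0],[0,0,0]],[[0,0,0],[0,0,0]],[[0,0,0],[0,0,0]],[[0,0,0],[0,0,0]],[[0,0,0],[0,0,0]],[[0,0,0],[0,0,0]]], fingers=0)

```text
time_s: 12.15
tool_pos: [647.1, 197.3, 134.6]
eef_rot: [-1.202, -2.903, 0.0]
force: [-0.6, 0.7, -0.1]
width: 28.2
```

>>> arm_command(commands=[[[0,0,0],[0,0,0]],[[0,0,0],[0,0,0]]])

```text
time_s: 12.32
tool_pos: [647.1, 197.3, 134.4]
eef_rot: [-1.202, -2.902, 0.0]
force: [0.2, -0.2, 0.3]
width: 26.7
```

```bash
python3 - <<'E'
from h import *
p,d=snapshot('side'); cv2.imwrite('pics/s4.png',cv2.resize(p[130:250,220:370],None,fx=5,fy=5,interpolation=cv2.INTER_CUBIC)[:600])
s=observe(); print(s['tool_pos'],s['width'])
E
```

```text
[647.06194417 197.30468764 134.43164875] 26.12374178611915
```

View pics/s4.png

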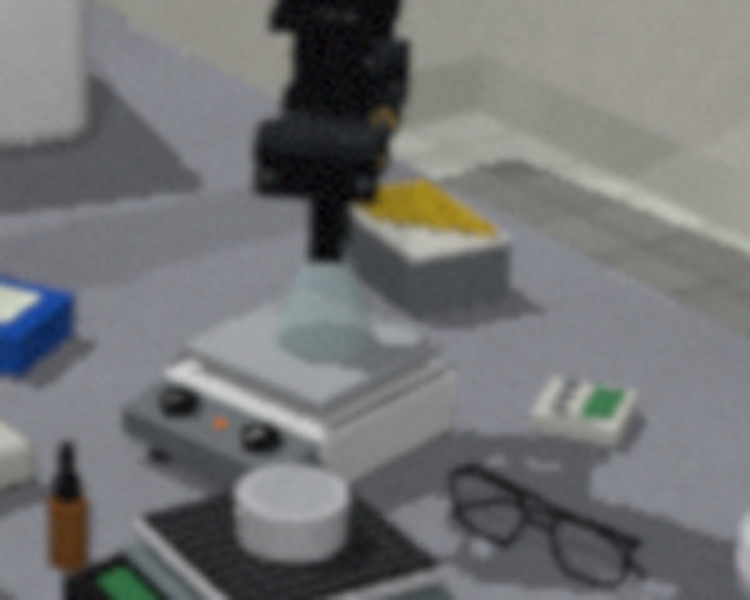

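>>> arm_command(commands=[[[0,0,0.001],[0,0,0]],[[0,0,0],[0,0,0]],[[0,0,0],[0,0,0]],[[0,0,0],[0,0,0]],[[0,0,0],[0,0,0]],[[0,0,0],[0,0,0]]])

```text
time_s: 12.87
tool_pos: [647.2, 197.3, 135.5]
eef_rot: [1.202, 2.903, -0.0]
force: [0.2, -0.1, -1.2]
width: 26.2
```

The width of 26 mm suggests the fingertips sit on the cone just below the neck. I'll reopen a little and regrip higher.

>>> arm_command(commands=[[[0,0,0],[0,0,0]],[[0,0,0],[0,0,0]],[[0,0,0.003],[0,0,0]],[[0,0,0.003],[0,0,0]],[[0,0,0],[0,0,0]],[[0,0,0],[0,0,0]]], fingers=0.5)

```text
time_s: 13.37
tool_pos: [647.6, 197.4, 142.2]
eef_rot: [1.202, 2.902, 0.001]
force: [-0.6, 0.5, -0.7]
width: 43.0
```

>>> arm_command(commands=[[[0,0,0],[0,0,0]],[[0,0,0],[0,0,0]],[[0,0,0],[0,0,0]],[[0,0,0],[0,0,0]],[[0,0,0],[0,0,0]],[[0,0,0],[0,0,0]],[[0,0,0],[0,0,0]],[[0,0,0],[0,0,0]]], fingers=0)

```text
time_s: 14.03
tool_pos: [647.1, 197.3, 141.5]
eef_rot: [-1.202, -2.902, 0.0]
force: [-0.5, -0.7, 0.0]
width: 24.5
```

>>> arm_command(commands=[[[0,0,0],[0,0,0]],[[0,0,0],[0,0,0]]], fingers=0)

```text
time_s: 14.2
tool_pos: [647.1, 197.4, 141.5]
eef_rot: [-1.202, -2.903, 0.0]
force: [-0.3, -0.2, -0.5]
width: 24.7
```

>>> arm_command(commands=[[[0,0,0.005],[0,0,0]],[[0,0,0.01],[0,0,0]],[[0,0,0.015],[0,0,0]],[[0,0,0.02],[0,0,0]],[[0,0,0.02],[0,0,0]],[[0,0,0.01],[0,0,0]],[[0,0,0],[0,0,0]]])

```text
time_s: 14.78
tool_pos: [649.0, 197.8, 225.5]
eef_rot: [1.2, 2.898, 0.007]
force: [0.4, -0.9, -1.0]
width: 24.3
```

```bash
python3 - <<'E'
from h import *
p,d=snapshot('side'); cv2.imwrite('pics/s5.png',cv2.resize(p[110:250,220:370],None,fx=4,fy=4,interpolation=cv2.INTER_CUBIC))
s=observe(); print(s['tool_pos'],s['width'],s['force'])
E
```

```text
[648.05211377 197.54197086 223.31521323] 24.838445008559916 [ 0.41092261 -0.548135   -2.00519485]
```

View pics/s5.png

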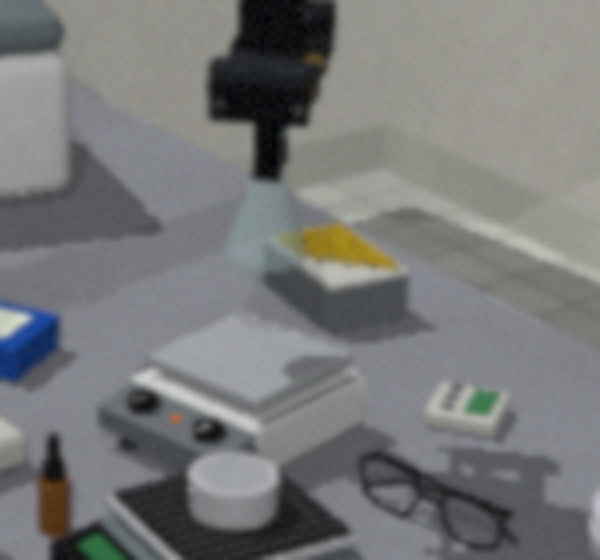

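Flask is lifted, upright and held. I'll carry it to the stirrer.

>>> arm_command(commands=[[[-0.001,-0.01,0],[0,0,0]],[[-0.002,-0.02,0],[0,0,0]],[[-0.003,-0.03,0],[0,0,0]],[[-0.003,-0.03,0],[0,0,0]],[[-0.003,-0.03,0],[0,0,0]],[[-0.003,-0.03,0],[0,0,0]],[[-0.003,-0.03,0],[0,0,0]],[[-0.003,-0.03,0],[0,0,0]],[[-0.003,-0.03,0],[0,0,0]],[[-0.003,-0.03,0],[0,0,0]]])

```text
time_s: 15.67
tool_pos: [618.5, -74.8, 219.9]
eef_rot: [-1.202, -2.9, 0.002]
force: [0.4, -0.0, -0.7]
width: 24.8
```

>>> arm_command(commands=[[[-0.003,-0.03,0],[0,0,0]],[[-0.003,-0.03,0],[0,0,0]],[[-0.003,-0.03,0],[0,0,0]],[[-0.003,-0.03,0],[0,0,0]],[[-0.003,-0.02,0],[0,0,0]],[[-0.001,-0.012,0],[0,0,0]],[[0,-0.006,0],[0,0,0]],[[0,0,-0.01],[0,0,0]],[[0,0,-0.02],[0,0,0]],[[0,0,-0.02],[0,0,0]]])

```text
time_s: 16.5
tool_pos: [605.2, -228.2, 170.5]
eef_rot: [1.198, 2.904, 0.003]
force: [-0.8, 0.5, -1.1]
width: 25.0
```

>>> arm_command(commands=[[[0,0,-0.015],[0,0,0]],[[0,0,-0.01],[0,0,0]],[[0,0,-0.005],[0,0,0]],[[0,0,0],[0,0,0]],[[0,0,0],[0,0,0]]])

```text
time_s: 16.92
tool_pos: [604.7, -230.0, 141.8]
eef_rot: [1.2, 2.903, 0.001]
force: [1.3, -0.1, -0.7]
width: 24.6
```

>>> arm_command(commands=[[[0,-0.001,-0.008],[0,0,0]],[[0,0,-0.006],[0,0,0]],[[0,0,-0.003],[0,0,0]],[[0,0,-0.001],[0,0,0]],[[0,0,0],[0,0,0]],[[0,0,0],[0,0,0]]])

```text
time_s: 17.42
tool_pos: [604.3, -231.7, 123.7]
eef_rot: [1.202, 2.902, 0.0]
force: [0.8, 0.5, -0.9]
width: 24.5
```

>>> arm_command(commands=[[[0,0,-0.001],[0,0,0]],[[0,0,-0.001],[0,0,0]],[[0,0,0],[0,0,0]],[[0,0,0],[0,0,0]]])

```text
time_s: 17.75
tool_pos: [604.2, -231.6, 121.6]
eef_rot: [1.202, 2.903, 0.0]
force: [-0.4, 0.3, -1.4]
width: 24.8
```

>>> arm_command(commands=[[[0,0,-0.0007],[0,0,0]],[[0,0,0],[0,0,0]],[[0,0,0],[0,0,0]],[[0,0,0],[0,0,0]]])

```text
time_s: 18.08
tool_pos: [604.4, -231.8, 121.3]
eef_rot: [1.202, 2.902, 0.0]
force: [-0.3, -0.1, 1.6]
width: 24.8
```

>>> arm_command(commands=[[[0,0,0],[0,0,0]],[[0,0,0],[0,0,0]],[[0,0,0],[0,0,0]],[[0,0,0],[0,0,0]],[[0,0,0],[0,0,0]],[[0,0,0.01],[0,0,0]],[[0,0,0.02],[0,0,0]],[[0,0,0.03],[0,0,0]],[[0,0,0.03],[0,0,0]],[[0,0,0.01],[0,0,0]]], fingers=1)

```text
time_s: 18.92
tool_pos: [606.1, -232.8, 226.6]
eef_rot: [1.199, 2.896, 0.001]
force: [1.1, -1.0, 1.0]
width: 82.4
```

>>> arm_command(commands=[[[-0.028,-0.0087,0],[0,0,0]],[[-0.028,-0.0087,0],[0,0,0]],[[-0.028,-0.0087,0],[0,0,0]],[[-0.028,-0.0087,0],[0,0,0]],[[-0.028,-0.0087,0],[0,0,0]],[[-0.028,-0.0087,0],[0,0,0]],[[-0.028,-0.0087,0],[0,0,0]],[[-0.0248,-0.0091,0],[0,0,0]],[[0,0,-0.01],[0,0,0]],[[0,0,-0.02],[0,0,0]]])

```text
time_s: 19.75
tool_pos: [383.7, -303.5, 193.1]
eef_rot: [1.204, 2.895, 0.003]
force: [0.9, 0.4, -0.4]
width: 87.1
```

```bash
python3 - <<'E'
from h import *
from scipy.optimize import least_squares
for n in ['side','scene']:
    p,d=snapshot(n); cv2.imwrite(f'pics/{n}6.png',p); P=cloud(n,d).reshape(-1,3)
    for k,x,y,b,lo,hi,r in [('bottle',384,-301,8,10,75,25),('flask',604,-231,50,72,96,11.5)]:
        Q=P[(np.hypot(P[:,0]-x,P[:,1]-y)<45)&(P[:,2]>b+lo)&(P[:,2]<b+hi)]
        f=lambda q: np.hypot(Q[:,0]-q[0],Q[:,1]-q[1])-r
        if len(Q)>8: print(n,k,len(Q),least_squares(f,Q[:,:2].mean(0),loss='soft_l1',f_scale=2).x.round(1))
s=observe(); print(s['tool_pos'],s['width'],s['force'])
E
```

```text
side bottle 491 [ 384.6 -302.1]
side flask 76 [ 604.2 -231.8]
scene bottle 216 [ 384.9 -303.3]
scene flask 46 [ 604.4 -232.6]
[ 381.81473028 -300.5924285   188.92692479] 87.25777908287841 [-0.67816594 -0.23041703 -0.50154643]
```

View pics/side6.png

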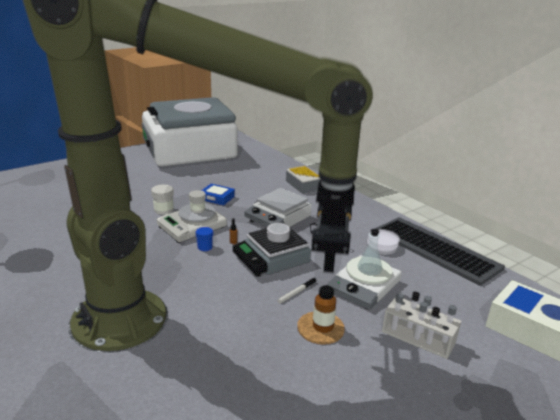

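Flask stands on the stirrer, within about 1 mm of its centre. I'll fetch the bottle.

>>> arm_command(commands=[[[0.0025,-0.002,-0.02],[0,0,0]],[[0,0,-0.02],[0,0,0]],[[0,0,-0.02],[0,0,0]],[[0,0,-0.02],[0,0,0]],[[0,0,-0.02],[0,0,0]],[[0,0,-0.02],[0,0,0]],[[0,0,-0.01],[0,0,0]],[[0,0,0],[0,0,0]],[[0,0,0],[0,0,0]]])

```text
time_s: 20.6
tool_pos: [386.2, -303.8, 61.3]
eef_rot: [-1.201, -2.902, 0.001]
force: [0.5, -1.1, 0.7]
width: 87.4
```

>>> arm_command(commands=[[[0,0,0],[0,0,0]],[[0,0,0],[0,0,0]],[[0,0,0],[0,0,0]],[[0,0,0],[0,0,0]],[[0,0,0],[0,0,0]],[[0,0,0],[0,0,0]],[[0,0,0],[0,0,0]],[[0,0,0],[0,0,0]]], fingers=0)

```text
time_s: 21.27
tool_pos: [385.9, -303.8, 61.0]
eef_rot: [1.202, 2.902, -0.0]
force: [-1.2, -1.1, 1.0]
width: 49.4
```

>>> arm_command(commands=[[[0,0,0.01],[0,0,0]],[[0,0,0.02],[0,0,0]],[[0,0,0.03],[0,0,0]],[[0,0,0.03],[0,0,0]],[[0.003,0.006,0.02],[0,0,0]],[[0.006,0.012,0.01],[0,0,0]],[[0.01,0.02,0],[0,0,0]],[[0.013,0.026,0],[0,0,0]],[[0.013,0.026,0],[0,0,0]],[[0.013,0.026,0],[0,0,0]]])

```text
time_s: 22.1
tool_pos: [443.9, -186.5, 181.3]
eef_rot: [1.203, 2.902, 0.001]
force: [0.8, 0.5, -2.7]
width: 49.1
```

>>> arm_command(commands=[[[0.013,0.026,0],[0,0,0]],[[0.013,0.026,0],[0,0,0]],[[0.013,0.026,0],[0,0,0]],[[0.013,0.026,0],[0,0,0]],[[0.013,0.026,0],[0,0,0]],[[0.013,0.026,0],[0,0,0]],[[0.013,0.026,0],[0,0,0]],[[0.013,0.026,0],[0,0,0]],[[0.013,0.026,0],[0,0,0]],[[0.013,0.026,0],[0,0,0]]])

```text
time_s: 22.93
tool_pos: [573.9, 73.6, 181.0]
eef_rot: [-1.202, -2.902, 0.001]
force: [1.3, -0.0, -1.5]
width: 49.7
```

>>> arm_command(commands=[[[0.013,0.026,0],[0,0,0]],[[0.013,0.024,0],[0,0,0]],[[0.013,0.022,0],[0,0,0]],[[0.013,0.022,0],[0,0,0]],[[0.01,0.016,0],[0,0,0]],[[0.005,0.009,0],[0,0,0]],[[0,0,0],[0,0,0]],[[0,0,0],[0,0,0]]])

```text
time_s: 23.6
tool_pos: [640.3, 190.7, 180.5]
eef_rot: [-1.201, -2.902, 0.003]
force: [-0.4, -0.5, -1.7]
width: 49.3
```

```bash
python3 - <<'E'
from h import *
for n in ['side','scene']:
    p,d=snapshot(n); cv2.imwrite(f'pics/{n}7.png',p); P=cloud(n,d)
    Q=P[(np.hypot(P[...,0]-642,P[...,1]-200)<100)&(abs(P[...,2]-70)<5)]
    print(n,len(Q),cv2.minAreaRect(Q[:,:2].astype(np.float32)))
s=observe(); print(s['tool_pos'],s['width'],s['force'])
E
```

```text
side 659 ((639.7288818359375, 200.45388793945312), (129.26708984375, 124.97227478027344), 11.588482856750488)
scene 1378 ((642.7157592773438, 201.00875854492188), (120.50714111328125, 120.82067108154297), 11.623113632202148)
[640.54010225 189.06414601 180.97330045] 49.191186971354945 [ 0.23868237 -0.21875198 -2.23649748]
```

View pics/side7.png

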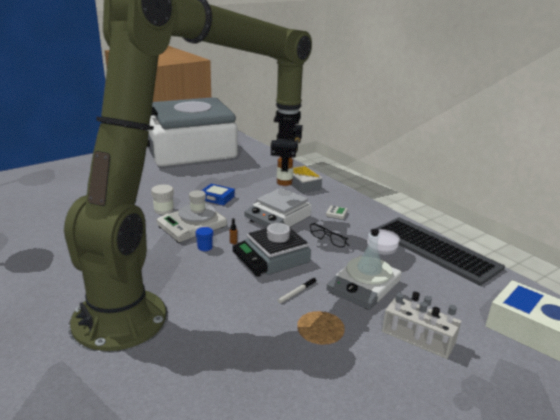

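>>> arm_command(commands=[[[0.001,0.005,-0.005],[0,0,0]],[[0.001,0.005,-0.01],[0,0,0]],[[0,0,-0.015],[0,0,0]],[[0,0,-0.012],[0,0,0]],[[0,0,-0.008],[0,0,0]],[[0,0,-0.004],[0,0,0]],[[0,0,0],[0,0,0]],[[0,0,0],[0,0,0]]])

```text
time_s: 24.37
tool_pos: [643.0, 201.2, 126.9]
eef_rot: [1.202, 2.902, 0.0]
force: [0.0, 0.5, -3.1]
width: 49.6
```

>>> arm_command(commands=[[[0,0,-0.002],[0,0,0]],[[0,0,-0.0015],[0,0,0]],[[0,0,0],[0,0,0]],[[0,0,0],[0,0,0]]])

```text
time_s: 24.7
tool_pos: [642.9, 201.4, 123.6]
eef_rot: [1.202, 2.902, 0.0]
force: [0.0, -0.0, -2.1]
width: 49.6
```

>>> arm_command(commands=[[[0,0,-0.001],[0,0,0]],[[0,0,0],[0,0,0]],[[0,0,0],[0,0,0]]])

```text
time_s: 24.95
tool_pos: [643.2, 201.4, 123.1]
eef_rot: [1.202, 2.902, 0.001]
force: [-1.1, -0.0, 1.1]
width: 49.3
```

>>> arm_command(commands=[[[0,0,0],[0,0,0]],[[0,0,0],[0,0,0]],[[0,0,0],[0,0,0]],[[0,0,0],[0,0,0]],[[0,0,0.01],[0,0,0]],[[0,0,0.02],[0,0,0]],[[0,0,0.03],[0,0,0]],[[0,0,0.03],[0,0,0]],[[0,0,0.02],[0,0,0]],[[-0.01,-0.012,0],[0,0,0]]], fingers=1)

```text
time_s: 25.78
tool_pos: [636.1, 192.8, 238.8]
eef_rot: [1.195, 2.898, 0.013]
force: [0.2, 0.6, 0.3]
width: 86.8
```

>>> arm_command(commands=[[[-0.02,-0.023,0],[0,0,0]],[[-0.02,-0.023,0],[0,0,0]],[[-0.02,-0.023,0],[0,0,0]],[[-0.02,-0.023,0],[0,0,0]],[[-0.02,-0.023,0],[0,0,0]],[[-0.02,-0.023,-0.02],[0,0,0]],[[-0.02,-0.023,-0.02],[0,0,0]],[[-0.013,-0.02,-0.03],[0,0,0]],[[0,0,-0.02],[0,0,0]],[[0,0,0],[0,0,0]]])

```text
time_s: 26.62
tool_pos: [476.6, 6.9, 139.6]
eef_rot: [-1.204, -2.896, 0.004]
force: [-1.0, 0.1, -0.3]
width: 87.4
```

```bash
python3 - <<'E'
from h import *
from scipy.optimize import least_squares
for n in ['side','scene']:
    p,d=snapshot(n); cv2.imwrite(f'pics/{n}8.png',p); P=cloud(n,d).reshape(-1,3)
    for k,x,y,b,lo,hi,r in [('bottle',642,200,70,10,75,25),('tin',480,8,70,5,24,32)]:
        Q=P[(np.hypot(P[:,0]-x,P[:,1]-y)<45)&(P[:,2]>b+lo)&(P[:,2]<b+hi)]
        f=lambda q: np.hypot(Q[:,0]-q[0],Q[:,1]-q[1])-r
        if len(Q)>8: print(n,k,len(Q),least_squares(f,Q[:,:2].mean(0),loss='soft_l1',f_scale=2).x.round(1))
s=observe(); print(s['tool_pos'],s['width'],s['force'])
E
```

```text
side bottle 9 [635.3 199.6]
side tin 126 [481.3   9.3]
scene bottle 226 [642.4 201.8]
scene tin 80 [479.9   6.8]
[480.24449938   8.71950288 143.24006217] 87.00388028123646 [ 0.61183215  0.71400497 -0.2147752 ]
```

View pics/side8.png

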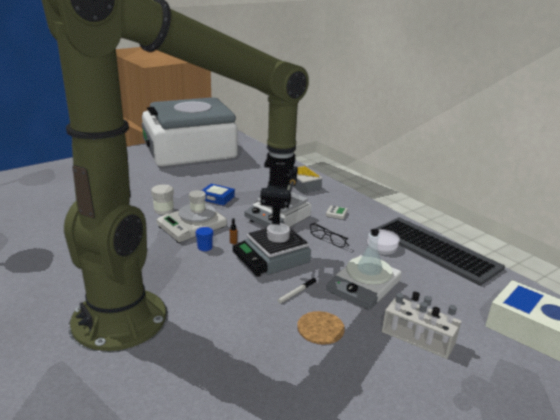

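>>> arm_command(commands=[[[0,0,-0.015],[0,0,0]],[[0,0,-0.02],[0,0,0]],[[0,0,-0.015],[0,0,0]],[[0,0,-0.01],[0,0,0]],[[0,0,-0.005],[0,0,0]],[[0,0,-0.002],[0,0,0]],[[0,0,0],[0,0,0]],[[0,0,0],[0,0,0]]])

```text
time_s: 27.38
tool_pos: [480.8, 8.6, 76.4]
eef_rot: [1.201, 2.901, 0.001]
force: [-0.5, -0.5, 0.5]
width: 87.1
```

>>> arm_command(commands=[[[0,0,0],[0,0,0]],[[0,0,0],[0,0,0]],[[0,0,0],[0,0,0]],[[0,0,0],[0,0,0]],[[0,0,0],[0,0,0]],[[0,0,0],[0,0,0]],[[0,0,0],[0,0,0]]], fingers=0)

```text
time_s: 27.97
tool_pos: [480.0, 8.4, 75.6]
eef_rot: [1.202, 2.902, 0.0]
force: [-0.2, 0.9, 1.8]
width: 62.9
```

>>> arm_command(commands=[[[0,0,0.01],[0,0,0]],[[0,0,0.02],[0,0,0]],[[0,0,0.02],[0,0,0]],[[-0.003,-0.01,0.01],[0,0,0]],[[-0.006,-0.02,0],[0,0,0]],[[-0.009,-0.028,0],[0,0,0]],[[-0.009,-0.028,0],[0,0,0]],[[-0.009,-0.028,0],[0,0,0]],[[-0.009,-0.028,0],[0,0,0]],[[-0.009,-0.028,0],[0,0,0]]])

```text
time_s: 28.8
tool_pos: [424.6, -163.6, 135.5]
eef_rot: [-1.202, -2.902, -0.0]
force: [0.3, 0.6, -0.4]
width: 63.4
```

>>> arm_command(commands=[[[-0.009,-0.028,0],[0,0,0]],[[-0.009,-0.028,0],[0,0,0]],[[-0.009,-0.028,0],[0,0,0]],[[-0.009,-0.028,0],[0,0,0]],[[-0.006,-0.02,-0.01],[0,0,0]],[[-0.002,-0.008,-0.02],[0,0,0]],[[0,0,-0.03],[0,0,0]],[[0,0,-0.03],[0,0,0]],[[0,0,-0.01],[0,0,0]],[[0,0,0],[0,0,0]]])

```text
time_s: 29.63
tool_pos: [379.1, -300.7, 33.2]
eef_rot: [-1.201, -2.897, 0.0]
force: [-0.1, 0.7, -0.8]
width: 63.1
```

>>> arm_command(commands=[[[0,0,-0.01],[0,0,0]],[[0,0,0],[0,0,0]],[[0,0,0],[0,0,0]],[[0,0,0],[0,0,0]]])

```text
time_s: 29.97
tool_pos: [382.8, -302.0, 26.5]
eef_rot: [1.2, 2.901, 0.0]
force: [0.1, -0.0, -1.4]
width: 63.3
```

>>> arm_command(commands=[[[0,0,-0.006],[0,0,0]],[[0,0,-0.004],[0,0,0]],[[0,0,-0.001],[0,0,0]],[[0,0,0],[0,0,0]],[[0,0,0],[0,0,0]]])

```text
time_s: 30.38
tool_pos: [381.7, -301.6, 14.3]
eef_rot: [-1.202, -2.902, 0.0]
force: [0.6, 0.6, -0.7]
width: 63.2
```

>>> arm_command(commands=[[[0,0,-0.001],[0,0,0]],[[0,0,0],[0,0,0]],[[0,0,0],[0,0,0]]])

```text
time_s: 30.63
tool_pos: [382.1, -301.8, 13.6]
eef_rot: [1.202, 2.902, 0.0]
force: [0.0, 0.0, 1.0]
width: 63.2
```

>>> arm_command(commands=[[[0,0,0],[0,0,0]],[[0,0,0],[0,0,0]],[[0,0,0],[0,0,0]],[[0,0,0.01],[0,0,0]],[[0,0,0.02],[0,0,0]],[[0,0,0.03],[0,0,0]],[[0,0,0.03],[0,0,0]],[[0,0,0.03],[0,0,0]],[[0.01,0.025,0.03],[0,0,0]],[[0.01,0.025,0],[0,0,0]]], fingers=1)

```text
time_s: 31.47
tool_pos: [404.6, -254.6, 170.0]
eef_rot: [1.205, 2.889, 0.002]
force: [2.1, -0.3, -0.0]
width: 86.9
```

>>> arm_command(commands=[[[0.01,0.025,0],[0,0,0]],[[0.01,0.025,0],[0,0,0]],[[0.01,0.025,0],[0,0,0]],[[0.01,0.025,0],[0,0,0]],[[0.01,0.025,0],[0,0,0]],[[0.01,0.025,0],[0,0,0]],[[0.01,0.025,0],[0,0,0]],[[0.01,0.025,0],[0,0,0]],[[0.01,0.025,0],[0,0,0]],[[0.008,0.027,0],[0,0,0]]])

```text
time_s: 32.3
tool_pos: [500.5, 1.0, 164.3]
eef_rot: [1.203, 2.901, 0.0]
force: [0.4, -1.1, -0.6]
width: 86.7
```

>>> arm_command(commands=[[[-0.006,0.027,0],[0,0,0]],[[-0.009,0.026,0],[0,0,0]],[[-0.009,0.026,0],[0,0,0]],[[-0.009,0.026,0],[0,0,0]],[[-0.009,0.026,0],[0,0,0]],[[-0.009,0.026,0],[0,0,0]],[[-0.009,0.026,0],[0,0,0]],[[-0.009,0.026,0],[0,0,0]],[[-0.009,0.026,0],[0,0,0]],[[-0.009,0.026,0],[0,0,0]]])

```text
time_s: 33.13
tool_pos: [412.5, 262.3, 164.3]
eef_rot: [1.202, 2.901, 0.001]
force: [-0.1, -0.3, 0.5]
width: 87.1
```

>>> arm_command(commands=[[[-0.009,0.026,0],[0,0,0]],[[-0.009,0.018,0],[0,0,0]],[[-0.004,0.006,0],[0,0,0]],[[0,0,0],[0,0,0]],[[0,0,0],[0,0,0]]])

```text
time_s: 33.55
tool_pos: [391.4, 310.3, 163.7]
eef_rot: [1.202, 2.901, -0.001]
force: [0.3, -1.1, 0.1]
width: 87.2
```

```bash
python3 - <<'E'
from h import *
from scipy.optimize import least_squares
s=observe(); print(s['tool_pos'],s['eef_rot'],s['joint_pos'],s['width'])
p,d=snapshot('wrist'); cv2.imwrite('pics/w9.png',p)
for n in ['side','scene']:
    p,d=snapshot(n); cv2.imwrite(f'pics/{n}9.png',p); P=cloud(n,d).reshape(-1,3)
    for k,x,y,b,lo,hi,r in [('bottle',642,200,70,10,75,25),('tin',382,-302,8,5,24,32),('jar',389,311,50,8,54,24.5),('flask',604,-231,50,72,96,11.5)]:
        Q=P[(np.hypot(P[:,0]-x,P[:,1]-y)<45)&(P[:,2]>b+lo)&(P[:,2]<b+hi)]
        f=lambda q: np.hypot(Q[:,0]-q[0],Q[:,1]-q[1])-r
        if len(Q)>8: print(n,k,len(Q),least_squares(f,Q[:,:2].mean(0),loss='soft_l1',f_scale=2).x.round(1))
    # shaker
    P=cloud(n,d)
    Q=P[(np.hypot(P[...,0]-478,P[...,1]-6)<110)&(abs(P[...,2]-70)<5)]
    print(n,len(Q),cv2.minAreaRect(Q[:,:2].astype(np.float32)))
E
```

```text
[391.41490785 310.28452562 163.67331105] [ 1.20203302e+00  2.90137906e+00 -7.57804534e-04] [-0.82894189  0.03958512  0.10727043  1.89950209 -0.00328417  1.20269646
  0.06468231] 87.16044695100766
side bottle 286 [642.2 202.8]
side tin 160 [ 383.7 -300.6]
side jar 193 [366.7 276.6]
side flask 76 [ 604.4 -231.8]
side 1096 ((475.7135314941406, 5.499603271484375), (133.54562377929688, 131.18368530273438), 85.30582427978516)
scene bottle 228 [642.5 202. ]
scene tin 80 [ 382.1 -303.2]
scene jar 153 [387.7 310.7]
scene flask 47 [ 604.  -233.1]
scene 1575 ((480.1110534667969, 7.633747100830078), (130.97825622558594, 130.12294006347656), 84.73688507080078)
```

View pics/w9.png

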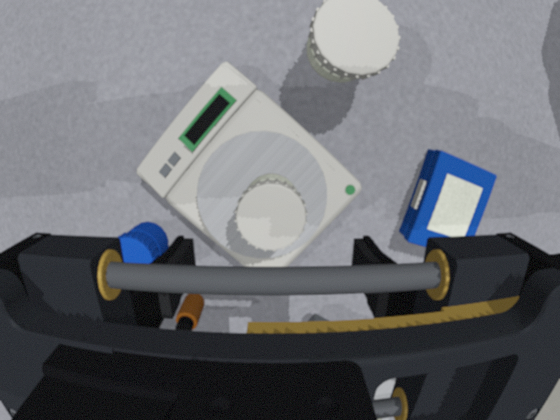

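View pics/scene9.png

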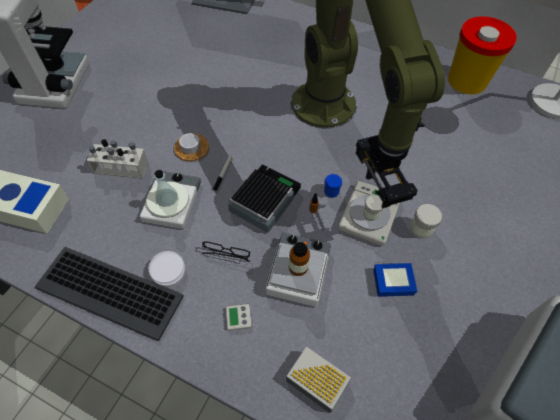

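>>> arm_command(commands=[[[-0.002,0.0005,-0.015],[0,0,0]],[[0,0,-0.02],[0,0,0]],[[0,0,-0.02],[0,0,0]],[[0,0,-0.015],[0,0,0]],[[0,0,-0.01],[0,0,0]],[[0,0,-0.004],[0,0,0]],[[0,0,0],[0,0,0]],[[0,0,0],[0,0,0]]])

```text
time_s: 34.37
tool_pos: [389.5, 311.8, 80.0]
eef_rot: [1.203, 2.902, 0.001]
force: [0.1, 0.6, -0.8]
width: 86.7
```

>>> arm_command(commands=[[[0,0,0],[0,0,0]],[[0,0,0],[0,0,0]],[[0,0,0],[0,0,0]],[[0,0,0],[0,0,0]],[[0,0,0],[0,0,0]],[[0,0,0],[0,0,0]],[[0,0,0],[0,0,0]],[[0,0,0],[0,0,0]]], fingers=0)

```text
time_s: 35.03
tool_pos: [388.7, 311.8, 79.4]
eef_rot: [-1.202, -2.903, 0.0]
force: [-0.9, -1.6, 1.2]
width: 49.1
```

>>> arm_command(commands=[[[0,0,0.01],[0,0,0]],[[0,0,0.02],[0,0,0]],[[0,0,0.025],[0,0,0]],[[0.003,-0.01,0.02],[0,0,0]],[[0.006,-0.02,0],[0,0,0]],[[0.008,-0.028,0],[0,0,0]],[[0.008,-0.028,0],[0,0,0]],[[0.008,-0.028,0],[0,0,0]],[[0.008,-0.028,0],[0,0,0]],[[0.008,-0.028,0],[0,0,0]]])

```text
time_s: 35.87
tool_pos: [438.0, 140.5, 155.0]
eef_rot: [1.202, 2.902, 0.001]
force: [0.1, -0.1, -0.6]
width: 49.3
```

>>> arm_command(commands=[[[0.008,-0.028,0],[0,0,0]],[[0.008,-0.028,0],[0,0,0]],[[0.008,-0.028,0],[0,0,0]],[[0.008,-0.026,0],[0,0,0]],[[0.005,-0.016,0],[0,0,0]],[[0.003,-0.009,-0.005],[0,0,0]],[[0,0,-0.015],[0,0,0]],[[0,0,-0.015],[0,0,0]],[[0,0,-0.01],[0,0,0]],[[0,0,0],[0,0,0]]])

```text
time_s: 36.7
tool_pos: [475.9, 7.4, 107.1]
eef_rot: [-1.199, -2.9, 0.004]
force: [0.2, -0.0, -0.4]
width: 49.0
```

>>> arm_command(commands=[[[0,0,0],[0,0,0]],[[0,0,0],[0,0,0]],[[0,0,0],[0,0,0]]])

```text
time_s: 36.95
tool_pos: [478.6, 7.2, 110.3]
eef_rot: [1.201, 2.902, 0.002]
force: [0.1, 0.1, -1.7]
width: 49.4
```

>>> arm_command(commands=[[[0,0,-0.005],[0,0,0]],[[0,0,-0.004],[0,0,0]],[[0,0,-0.001],[0,0,0]],[[0,0,0],[0,0,0]],[[0,0,0],[0,0,0]]])

```text
time_s: 37.37
tool_pos: [477.9, 7.0, 99.5]
eef_rot: [-1.202, -2.903, -0.0]
force: [-0.8, 0.6, 1.1]
width: 49.4
```

>>> arm_command(commands=[[[0,0,0],[0,0,0]],[[0,0,0],[0,0,0]],[[0,0,0],[0,0,0]],[[0,0,0],[0,0,0]],[[0,0,0.01],[0,0,0]],[[0,0,0.02],[0,0,0]],[[0,0,0.02],[0,0,0]],[[0,0,0.02],[0,0,0]],[[-0.003,-0.01,0],[0,0,0]],[[-0.007,-0.02,0],[0,0,0]]], fingers=1)

```text
time_s: 38.2
tool_pos: [469.5, -21.3, 171.3]
eef_rot: [1.194, 2.902, 0.004]
force: [0.6, -1.1, -0.7]
width: 86.8
```

>>> arm_command(commands=[[[-0.009,-0.029,0],[0,0,0]],[[-0.009,-0.029,0],[0,0,0]],[[-0.009,-0.029,0],[0,0,0]],[[-0.009,-0.029,0],[0,0,0]],[[-0.009,-0.029,0],[0,0,0]],[[-0.009,-0.029,0],[0,0,0]],[[-0.009,-0.029,0],[0,0,0]],[[-0.009,-0.029,0],[0,0,0]],[[-0.008,-0.029,-0.02],[0,0,0]],[[-0.005,-0.018,-0.03],[0,0,0]]])

```text
time_s: 39.03
tool_pos: [383.5, -306.9, 121.9]
eef_rot: [1.203, 2.894, -0.001]
force: [1.5, -0.1, -0.8]
width: 86.9
```

>>> arm_command(commands=[[[0,0,-0.03],[0,0,0]],[[0,0,-0.02],[0,0,0]],[[0,0,0],[0,0,0]],[[0,0,0],[0,0,0]],[[0,0,0],[0,0,0]]])

```text
time_s: 39.45
tool_pos: [383.6, -302.7, 70.7]
eef_rot: [1.201, 2.901, -0.0]
force: [-0.3, -0.4, 0.4]
width: 86.9
```

Now I descend to z≈14 around the tin at (383,-302).

>>> arm_command(commands=[[[0,0,-0.015],[0,0,0]],[[0,0,-0.02],[0,0,0]],[[0,0,-0.012],[0,0,0]],[[0,0,-0.006],[0,0,0]],[[0,0,-0.002],[0,0,0]],[[0,0,0],[0,0,0]],[[0,0,0],[0,0,0]]])

```text
time_s: 40.03
tool_pos: [383.5, -302.5, 15.2]
eef_rot: [1.201, 2.901, 0.0]
force: [-0.7, -0.0, -0.2]
width: 87.1
```

>>> arm_command(commands=[[[0,0,0],[0,0,0]],[[0,0,0],[0,0,0]],[[0,0,0],[0,0,0]],[[0,0,0],[0,0,0]],[[0,0,0],[0,0,0]],[[0,0,0],[0,0,0]],[[0,0,0],[0,0,0]]], fingers=0)

```text
time_s: 40.62
tool_pos: [383.0, -302.2, 14.6]
eef_rot: [1.202, 2.902, 0.0]
force: [-0.6, 1.5, 2.0]
width: 63.3
```

>>> arm_command(commands=[[[0,0,0.01],[0,0,0]],[[0,0,0.025],[0,0,0]],[[0,0,0.03],[0,0,0]],[[0,0,0.03],[0,0,0]],[[0,0,0.03],[0,0,0]],[[0.004,0.01,0.03],[0,0,0]],[[0.008,0.02,0.01],[0,0,0]],[[0.01,0.026,0],[0,0,0]],[[0.01,0.026,0],[0,0,0]],[[0.01,0.026,0],[0,0,0]]])

```text
time_s: 41.45
tool_pos: [425.0, -193.3, 180.3]
eef_rot: [1.203, 2.901, 0.001]
force: [-0.0, 0.2, 0.1]
width: 63.4
```

>>> arm_command(commands=[[[0.01,0.026,0],[0,0,0]],[[0.01,0.026,0],[0,0,0]],[[0.01,0.026,0],[0,0,0]],[[0.01,0.026,0],[0,0,0]],[[0.01,0.026,0],[0,0,0]],[[0.01,0.026,0],[0,0,0]],[[0.01,0.026,0],[0,0,0]],[[0.005,0.012,0],[0,0,0]],[[0,0.02,0],[0,0,0]],[[-0.005,0.026,0],[0,0,0]]])

```text
time_s: 42.28
tool_pos: [495.6, 44.1, 179.7]
eef_rot: [1.206, 2.899, -0.003]
force: [-0.1, 0.0, -1.2]
width: 63.0
```

>>> arm_command(commands=[[[-0.01,0.026,0],[0,0,0]],[[-0.01,0.026,0],[0,0,0]],[[-0.01,0.026,0],[0,0,0]],[[-0.01,0.026,0],[0,0,0]],[[-0.01,0.026,0],[0,0,0]],[[-0.01,0.026,0],[0,0,0]],[[-0.01,0.026,0],[0,0,0]],[[-0.01,0.024,0],[0,0,0]],[[-0.01,0.02,0],[0,0,0]],[[-0.01,0.016,0],[0,0,0]]])

```text
time_s: 43.12
tool_pos: [394.4, 288.6, 179.7]
eef_rot: [1.201, 2.902, -0.0]
force: [-0.9, -0.0, 0.0]
width: 63.1
```

>>> arm_command(commands=[[[-0.007,0.012,-0.01],[0,0,0]],[[-0.003,0.005,-0.02],[0,0,0]],[[0,0,-0.02],[0,0,0]],[[0,0,-0.02],[0,0,0]],[[0,0,-0.01],[0,0,0]],[[0,0,0],[0,0,0]],[[0,0,0],[0,0,0]],[[0,0,0],[0,0,0]]])

```text
time_s: 43.78
tool_pos: [385.9, 305.1, 100.7]
eef_rot: [1.202, 2.901, 0.003]
force: [0.7, -0.4, -0.0]
width: 63.2
```

```bash
python3 - <<'E'
from h import *
s=observe(); print(s['tool_pos'],s['width'],s['force'])
for n in ['side','scene']:
    p,d=snapshot(n); cv2.imwrite(f'pics/{n}10.png',p); P=cloud(n,d)
    T=P[(np.hypot(P[...,0]-382,P[...,1]-304)<68)&(abs(P[...,2]-50.5)<2.5)][:,:2]
    print(n,len(T),cv2.minAreaRect(T.astype(np.float32)))
    g=[(np.sum(np.hypot(T[:,0]-x,T[:,1]-y)<58),x,y) for x in range(365,400) for y in range(287,322)]
    b=max(g)[0]; print(b,np.mean([q[1:] for q in g if q[0]>=b-1],0))
E
```

```text
[385.85690539 305.13345179 100.69984385] 63.21980016508583 [ 0.68144355 -0.37641795 -0.01677112]
side 424 ((382.365966796875, 304.2916564941406), (119.4696273803711, 113.24669647216797), 44.59244918823242)
405 [381.5 305. ]
scene 471 ((399.21710205078125, 300.6581726074219), (115.7124252319336, 81.8079833984375), 74.99418640136719)
466 [386.27272727 305.45454545]
```

View pics/scene10.png

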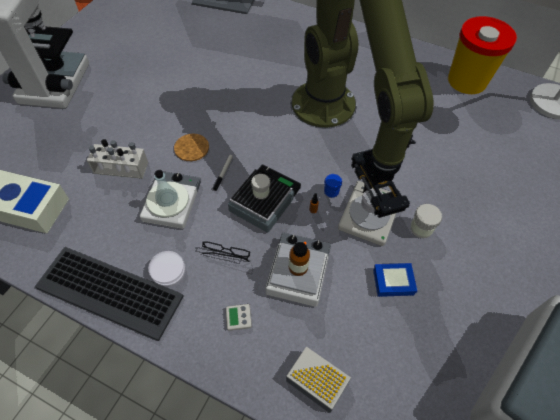

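>>> arm_command(commands=[[[-0.002,0,-0.015],[0,0,0]],[[0,0,-0.012],[0,0,0]],[[0,0,-0.008],[0,0,0]],[[0,0,-0.004],[0,0,0]],[[0,0,-0.002],[0,0,0]],[[0,0,0],[0,0,0]],[[0,0,0],[0,0,0]]])

```text
time_s: 44.47
tool_pos: [383.3, 305.2, 59.0]
eef_rot: [1.202, 2.902, 0.001]
force: [0.9, 0.1, -0.4]
width: 63.1
```

>>> arm_command(commands=[[[0,0,-0.001],[0,0,0]],[[0,0,-0.001],[0,0,0]],[[0,0,0],[0,0,0]],[[0,0,0],[0,0,0]]])

```text
time_s: 44.8
tool_pos: [383.0, 305.0, 56.6]
eef_rot: [1.202, 2.902, 0.001]
force: [-0.3, 0.1, -0.6]
width: 63.3
```

>>> arm_command(commands=[[[0,0,-0.001],[0,0,0]],[[0,0,0],[0,0,0]],[[0,0,0],[0,0,0]]])

```text
time_s: 45.05
tool_pos: [383.1, 305.0, 56.5]
eef_rot: [1.202, 2.903, 0.001]
force: [-2.9, -2.5, 6.9]
width: 63.3
```

>>> arm_command(commands=[[[0,0,0.0005],[0,0,0]],[[0,0,0],[0,0,0]],[[0,0,0],[0,0,0]],[[0,0,0],[0,0,0]],[[0,0,0.01],[0,0,0]],[[0,0,0.02],[0,0,0]],[[0,0,0.03],[0,0,0]],[[0,0,0.03],[0,0,0]],[[0,0,0.03],[0,0,0]],[[0,0,0.03],[0,0,0]]], fingers=1)

```text
time_s: 45.88
tool_pos: [382.8, 304.7, 208.1]
eef_rot: [1.202, 2.902, 0.001]
force: [-0.1, 0.8, 0.3]
width: 86.9
```

>>> arm_command(commands=[[[-0.005,0.02,0.01],[0,0,0]],[[-0.01,0.03,0],[0,0,0]],[[-0.01,0.03,0],[0,0,0]],[[-0.01,0.03,0],[0,0,0]],[[-0.01,0.03,0],[0,0,0]],[[-0.01,0.03,0],[0,0,0]],[[-0.01,0.03,0],[0,0,0]],[[-0.01,0.03,0],[0,0,0]],[[0,0.02,0],[0,0,0]],[[0,0,0],[0,0,0]]])

```text
time_s: 46.72
tool_pos: [304.8, 559.2, 215.6]
eef_rot: [-1.193, -2.904, -0.002]
force: [-0.3, 0.3, -0.3]
width: 86.7
```

```bash
python3 - <<'E'
from h import *
from scipy.optimize import least_squares
s=observe(); print(s['time_s'],s['tool_pos'],s['width'])
for n in ['side','scene']:
    p,d=snapshot(n); cv2.imwrite(f'pics/{n}11.png',p); P=cloud(n,d).reshape(-1,3)
    for k,x,y,b,lo,hi,r in [('bottle',642,200,70,10,75,25),('tin',383,305,50,5,24,32),('jar',478,7,70,8,38,23),('flask',604,-231,50,72,96,11.5)]:
        Q=P[(np.hypot(P[:,0]-x,P[:,1]-y)<45)&(P[:,2]>b+lo)&(P[:,2]<b+hi)]
        f=lambda q: np.hypot(Q[:,0]-q[0],Q[:,1]-q[1])-r
        if len(Q)>8: print(n,k,len(Q),least_squares(f,Q[:,:2].mean(0),loss='soft_l1',f_scale=2).x.round(1))
    for k,x,y,z in [('hp',642,200,70),('sh',478,6,70),('bal',383,304,50)]:
        Q=P[(np.hypot(P[:,0]-x,P[:,1]-y)<(110 if z>60 else 68))&(abs(P[:,2]-z)<5)]
        print(n,k,len(Q),np.round(cv2.minAreaRect(Q[:,:2].astype(np.float32))[0],1))
    p=p[120:330,80:460] if n=='scene' else p[130:350,120:480]
    cv2.imwrite(f"pics/{n}11z.png",cv2.resize(p,None,fx=2,fy=2,interpolation=cv2.INTER_CUBIC))
E
```

```text
46.7167 [304.76019403 559.2268461  215.61991696] 86.68782212477711
side bottle 291 [642.2 202.4]
side tin 110 [384. 308.]
side jar 153 [478.2   7.6]
side flask 73 [ 604.4 -231.4]
side hp 498 [639.3 199.1]
side sh 856 [475.2   4.7]
side bal 328 [377.6 297.7]
scene bottle 228 [642.6 201.7]
scene tin 83 [382.5 305. ]
scene jar 97 [478.8   6.6]
scene flask 47 [ 604.3 -232.9]
scene hp 1415 [642.2 200.9]
scene sh 1204 [479.6   7.2]
scene bal 681 [383.1 305.2]
```

View pics/scene11z.png

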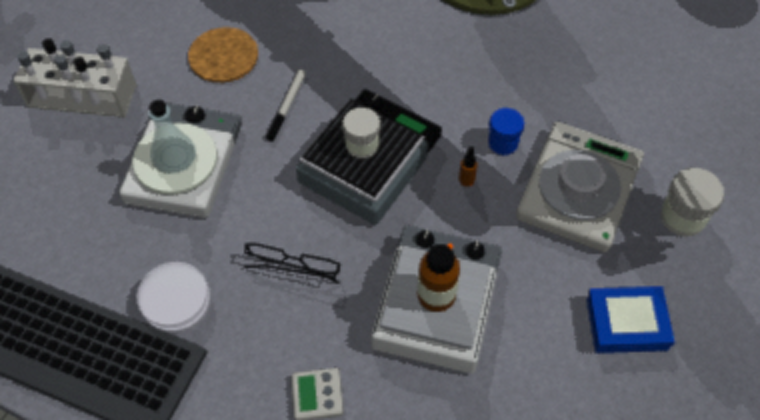

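View pics/side11z.png

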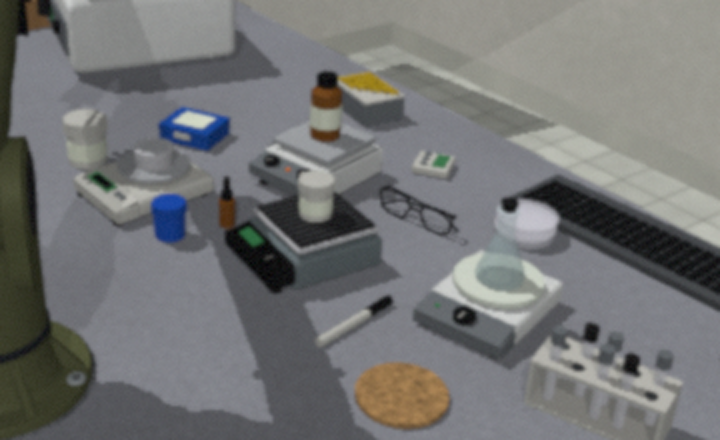

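All four vessels are upright and centred on their plates, the mat is empty, and the gripper is clear. Handing in.

```bash
python3 -c "
from station import *
print(sign_off())"
```

```text
the job is handed in; nothing more can be done
None
```

All four vessels are now on the plates you asked for, and I handed the job in at about 47 s of the 144 s allowed. I used the cork mat twice as a parking spot. The bottle went to the mat, the flask to the stirrer, then the bottle to the hot plate. After that the tin went to the mat, the jar to the shaker, then the tin to the balance.

**Final check:** both camera views showed all four upright, the mat empty, and the open gripper well clear. Vessel centres compared with plate centres, from the camera depth (mm):

| Vessel | Plate | Vessel centre | Plate centre |
|---|---|---|---|
| Flask | Stirrer | (604, -232) | (605, -231) |
| Tin | Balance | (383, 305) | (383, 305) |
| Bottle | Hot plate | (642, 202) | (642, 201) |
| Jar | Shaker | (478, 7) | (478, 6) |

**Disagreements:** the two cameras differed by up to about 5 mm on some plate centres. The side camera also put the tin about 3 mm further left than the scene camera. In the final check it placed the balance pan at (378, 298), about 9 mm off, probably because the tin or the arm partly blocked its view. I went by the scene camera or an average of the two.

**Regrip:** my first grip on the flask closed on the cone just below the neck. I opened, rose 6 mm and took it by the neck before lifting. The highest force I saw at the wrist in the readings between moves was about 8 N, while setting the tin down.

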